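Sort drained cannoli tubes by length into their trays

TASK

Put away the two steel cannoli tubes that stand in the wooden draining block, sorted by length: the long one into the free groove of the longer tray and the short one into the free groove of the shorter tray, each in a row with the one already lying there. They can only be drawn out by their tops, so lay each down on the worktop, take it again across its middle, and set it gently down level in its groove, never end first, never held by an end and never dropped in. Leave the mug, the jar and the salt shaker alone.

Things in the scene. Friction and masses are not known exactly. Their poses are not given: they have to be found in the camera images.
- long_tube_1: long steel cannoli tube, straight, round, 24 mm in diameter and 112 mm long, 60 g; the origin is at its middle, z along its axis (either end may be up). Starts standing in one of the two outer pockets of the drain block, foot 8 mm above the worktop, its upper 42 mm out of the block.
- short_tube_1: short steel cannoli tube, straight, round, 24 mm in diameter and 94 mm long, 60 g; the origin is at its middle, z along its axis (either end may be up). Starts standing in one of the two outer pockets of the drain block, foot 8 mm above the worktop, its upper 24 mm out of the block.
- long_tube_2: long steel cannoli tube, straight, round, 24 mm in diameter and 112 mm long, 60 g; the origin is at its middle, z along its axis (either end may be up). Already lies home in the groove of the long tray at that tray's x = -25 mm.
- short_tube_2: short steel cannoli tube, straight, round, 24 mm in diameter and 94 mm long, 60 g; the origin is at its middle, z along its axis (either end may be up). Already lies home in the groove of the short tray at that tray's x = +25 mm.
- drain_block: fixed wooden draining block, 186 mm along its x, 66 mm along y, 78 mm high; origin at the centre of its underside; three square pockets, 30 mm wide and 70 mm deep, in a row at x = -60, 0 and +60 mm; the middle one is empty.
- long_tray: fixed wooden tray, 138 mm along y, 108 mm along x; origin under its centre. Floor 6 mm thick; two grooves along y at x = +25 and -25 mm, 27 mm wide, 122 mm long inside, ridge tops 14 mm and 8 mm thick end boards 26 mm above the underside. A tube lying home has its axis 18 mm above the underside. long_tube_2 lies in the groove at x = -25 mm; the other is free.
- short_tray: fixed wooden tray, 120 mm along y, 108 mm along x; origin under its centre. Floor 6 mm thick; two grooves along y at x = +25 and -25 mm, 27 mm wide, 104 mm long inside, ridge tops 14 mm and 8 mm thick end boards 26 mm above the underside. A tube lying home has its axis 18 mm above the underside. short_tube_2 lies in the groove at x = +25 mm; the other is free.
- mug: bystander: white mug on the chopping board, 82 mm in diameter, 94 mm high, origin under its centre; loose.
- jar: bystander: jar with a red lid on the worktop, about 60 mm in diameter, 86 mm high, origin under its centre; loose.
- shaker: bystander: salt shaker on the chopping board, 44 mm in diameter, 90 mm high, origin under its centre; loose.
There are look-alikes about, which are no part of the job. Leave any green look-alike of the long_tube_1 alone.

How it is judged:
At the end, for the whole second after the job is handed in: Long tubes at rest in the long tray's grooves, short tubes in the short tray's: each down on its groove floor (axis 13 to 22.5 mm above the tray's underside), within 35 mm of the tray's centre line, its middle within 12 mm of the tray's along the groove, parallel within 7 degrees (z of long_tube_1 in the frame of long_tray between 0.013 and 0.0225 m and y of long_tube_1 in the frame of long_tray between -0.012 and 0.012 m and x of long_tube_1 in the frame of long_tray between -0.035 and 0.035 m and angle between the z axis of each of long_tube_1, long_tube_2 and the y axis of long_tray, either way round below 0.12 rad and linear speed of each of long_tube_1, long_tube_2, short_tube_1, short_tube_2 below 0.03 m/s and z of long_tube_2 in the frame of long_tray between 0.013 and 0.0225 m and y of long_tube_2 in the frame of long_tray between -0.012 and 0.012 m and x of long_tube_2 in the frame of long_tray between -0.035 and 0.035 m and z of short_tube_1 in the frame of short_tray between 0.013 and 0.0225 m and y of short_tube_1 in the frame of short_tray between -0.012 and 0.012 m and x of short_tube_1 in the frame of short_tray between -0.035 and 0.035 m and angle between the z axis of each of short_tube_1, short_tube_2 and the y axis of short_tray, either way round below 0.12 rad and z of short_tube_2 in the frame of short_tray between 0.013 and 0.0225 m and y of short_tube_2 in the frame of short_tray between -0.012 and 0.012 m and x of short_tube_2 in the frame of short_tray between -0.035 and 0.035 m); the robot touches nothing.
It fails at once if a tube touches a tray while it is not lying level (more than 20 degrees off level) (((contact force between long_tube_1 and long_tray above 0.5 N or contact force between long_tube_1 and short_tray above 0.5 N) and (angle between long_tube_1's own z axis and vertical below 1.22 rad or angle between long_tube_1's own z axis and vertical above 1.92 rad)) or ((contact force between short_tube_1 and long_tray above 0.5 N or contact force between short_tube_1 and short_tray above 0.5 N) and (angle between short_tube_1's own z axis and vertical below 1.22 rad or angle between short_tube_1's own z axis and vertical above 1.92 rad))).
It fails at once if a tube is set into a tray while held by an end (grip more than 22 mm from its middle) (((contact force between long_tube_1 and long_tray above 0.5 N or contact force between long_tube_1 and short_tray above 0.5 N) and contact force between the fingers and long_tube_1 above 2 N and (z of the grasp point in the frame of long_tube_1 above 0.022 m or z of the grasp point in the frame of long_tube_1 below -0.022 m)) or ((contact force between short_tube_1 and long_tray above 0.5 N or contact force between short_tube_1 and short_tray above 0.5 N) and contact force between the fingers and short_tube_1 above 2 N and (z of the grasp point in the frame of short_tube_1 above 0.022 m or z of the grasp point in the frame of short_tube_1 below -0.022 m))).
It fails at once if a tube is dropped into a tray (not held while more than 25 mm above where it rests) ((contact force between the fingers and long_tube_1 below 0.05 N and horizontal distance between long_tube_1 and long_tray below 0.06 m and z of long_tube_1 in the frame of long_tray above 0.043 m) or (contact force between the fingers and long_tube_1 below 0.05 N and horizontal distance between long_tube_1 and short_tray below 0.06 m and z of long_tube_1 in the frame of short_tray above 0.043 m) or (contact force between the fingers and short_tube_1 below 0.05 N and horizontal distance between short_tube_1 and long_tray below 0.06 m and z of short_tube_1 in the frame of long_tray above 0.043 m) or (contact force between the fingers and short_tube_1 below 0.05 N and horizontal distance between short_tube_1 and short_tray below 0.06 m and z of short_tube_1 in the frame of short_tray above 0.043 m)).
It fails at once if the mug, the jar or the salt shaker is pushed more than 30 mm or tipped over (distance of any of mug, jar, shaker from where it was at the start of the episode above 0.03 m or angle between any of mug, jar, shaker's own z axis and vertical above 0.5 rad).
It also fails if it takes over 72 s, if anything falls off the work surface, if the arm or the gripper's body presses on something with over 40 N, if the wrist force passes 120 N, or if a joint passes its speed limit or range.

ROBOT

A 7-joint arm with a two-finger parallel gripper is mounted at the origin on a cart in front of the work surface, level with it; the furniture and walls round the work are solid. World frame = base frame: x ahead of the robot, y to its left, z up, the work surface at z = 0. Lengths are in m, angles in rad, forces in N, time in s.
With the tool pointing down it reaches from about 0.4 to 0.85 m from the base axis. Payload 6.9 kg.
Tool frame: the origin (TCP) lies at the very end of the fingers, on their centre line; the grasp point (between the pads) lies manip.grasp_offset behind it (manip.grasp_offset is the distance from the TCP to the grasp point, in m); z points along the fingers, x is the direction in which the jaws open and shut, and the axes are right-handed (so a half turn about z gives the same grasp; the last joint's range is limited). The gripper opens to 85 mm and grips with 20 to 120 N. Pads are 22 mm wide; open, the fingers measure 114 mm over their backs; the gripper's body (76 mm by 85 mm) begins 54 mm behind the grasp point. The pads swing forward as they close: fully open they stand 13 mm farther back than shut.
Start: joints at [-1.016, 0.507, -0.238, 1.5, 0.126, 1.149, -0.155], TCP at [0.272, 0.563, 0.231] pointing down, gripper open.
Joint ranges: [-3.08, 3.08], [-0.24, 2.05], [-1.43, 1.35], [0, 2.5], [-1.52, 4.66], [0.17, 1.96], [-2.89, 2.89]. Speed limits (rad/s): [2.39, 2.39, 3.14, 3.14, 3.14, 3.14, 3.14].

INTERFACE

Orientations are given as [roll, pitch, yaw] about the fixed x, y, z axes, in that order (R = Rz(yaw) Ry(pitch) Rx(roll)).
In Python, from plant import manip gives the robot as it stands.
- The arm moves only by the tool carry_out, never from a script. Its argument "targets" is a list of rows, each an object with "dp": the shift along the tool's x, y, z in mm, a list of three; "roll": the turn about the tool's z in degrees. A call has 1 to 5 rows; each row shifts and turns the pose as measured when the row begins, along the tool's axes as they then stand; what a row does not reach is not made up. A row lasts 1/8 s, in which the tool goes at most 62.5 mm and 10.7 degrees, less where a joint would pass 70% of its speed; a pose out of reach is approached as far as the arm can. A call with a gripper value outside its range is refused whole. "hand" is the opening in per cent of the stroke, from 0 (shut) to 100 (fully open), set as the call begins (left out, the last holds). The fingers move at their own pace and stop on an object; "newtons" is the grip in N (left out, the last holds). Time passes only in rows, so rows that do not move let the fingers close. It gives the time, the measured TCP pose, the force and the opening at its end, in the units of the state.
- manip.observe(): the state, without advancing time (a new reading comes with each control period).
- manip.camera(name): name is "scene" or "top" or "wrist"; returns a dict with "frame" (384x512x3 uint8, red, green, blue), "range_z" (384x512 float32, m along the optical axis (not along the pixel's ray), 0 where there is no reading), "vertical_fov" (degrees; the focal length in pixels is half the picture's height over the tangent of half this angle, whatever the lens; pixels are square), "cx", "cy" (the principal point, pixels), "R" (3x3) and "t" (3): a world point X has camera coordinates R X + t. Camera axes: x right, y down, z forward; pixel columns grow to the right and rows downward; lengths in m; the calibration is good to about 2 mm. A picture is of the moment at which its call begins.
- manip.sign_off(): hands the job in, once; it reports no verdict.
The state is a dict: "clock": time; "joint_positions": joint angles; "dq": joint speeds; "effort": joint torques, N m; "ee_pos": TCP position; "tcp_rot": TCP orientation; "contact_force": force on the tool from outside, world axes, zero at the start; "wrist_torque": the same for the moment, N m; "finger_gap": finger opening in m.
Only numpy, scipy, OpenCV 4.12 (cv2) and the standard library are available. Lean on these libraries where they do the work, as an engineer would, in place of code of your own. Each camera call takes 0.05 s, during which the arm holds its last target. There are 200 camera calls.

## Working session

There is one attempt and no reset: what is moved stays moved. The work goes in short steps, Python scripts to look and compute and a tool call to move; the robot and the scene stay as the last step left them, time stands still between calls to the robot, and variables do not carry over. Pictures are saved under pics/ and viewed, about 8 in all and at most 12, crops included, and the job is handed in when it is done.

Besides the shell and the picture viewer there is one more tool, called after "Request:" as name(argument=value, ...), one argument or row to a line, values as JSON. carry_out: Moves the arm, as the interface text tells. Its arguments: {"type":"object","properties":{"targets":{"type":"array"},"hand":{"type":"number"},"newtons":{"type":"number"}},"required":["targets"]}

```bash
ls; mkdir -p pics; cat > h.py <<'E'
import numpy as np, cv2
from plant import manip
def cam(n):
    c=manip.camera(n); c['f']=192/np.tan(np.radians(c['vertical_fov'])/2); return c
def save(c,fn): cv2.imwrite(fn,c['frame'][:,:,::-1])
def cloud(c):
    v,u=np.mgrid[:384,:512]; z=c['range_z']
    P=np.stack([(u-c['cx'])/c['f']*z,(v-c['cy'])/c['f']*z,z],-1)
    W=(P-np.array(c['t']))@np.array(c['R']); W[z==0]=np.nan; return W
def ray(c,u,v,h):
    R=np.array(c['R']);t=np.array(c['t']); o=-R.T@t
    d=R.T@np.array([(u-c['cx'])/c['f'],(v-c['cy'])/c['f'],1]); return o+d*(h-o[2])/d[2]
E
python3 - <<'E'
from h import *
print(manip.observe(), manip.grasp_offset)
ims=[]
for n in ['top','scene']:
    c=cam(n); save(c,f'pics/{n}0.png'); np.save(n+'0.npy',c,allow_pickle=True)
    print(n,c['f'],c['cx'],c['cy'],np.round(-np.array(c['R']).T@c['t'],3),np.round(c['R'],3).tolist())
E
```

```text
pics
{'clock': 0.0, 'joint_positions': array([-1.01550234,  0.50830091, -0.23749833,  1.50114039,  0.12569765,
        1.14889024, -0.15481765]), 'dq': array([ 0.00067148,  0.00029641,  0.00045158, -0.00030566, -0.0001645 ,
       -0.00024396,  0.00152419]), 'effort': array([ 2.85611304e-05, -6.20595217e+01, -2.18670107e+00, -2.49658853e+01,
        1.26305729e-02,  1.17517094e-02,  1.90503613e-06]), 'ee_pos': array([0.27160126, 0.56234242, 0.23044908]), 'tcp_rot': array([3.14154507e+00, 1.75099267e-03, 1.12097873e+00]), 'contact_force': array([-0.28590323, -0.76170502,  0.45113176]), 'wrist_torque': array([-0.10256031,  0.00338919, -0.0275007 ]), 'finger_gap': 0.0854844272766669} 0.0187
top 461.60986633859955 249.15886914284604 198.5875402339457 [ 0.37  -0.075  1.273] [[-0.023, -1.0, -0.01], [-0.986, 0.024, -0.167], [0.167, 0.006, -0.986]]
scene 346.57974121279744 258.9708980510923 190.65465892881548 [-0.025  0.399  0.57 ] [[-0.624, -0.781, -0.025], [-0.424, 0.365, -0.829], [0.657, -0.506, -0.559]]
```

View pics/top0.png

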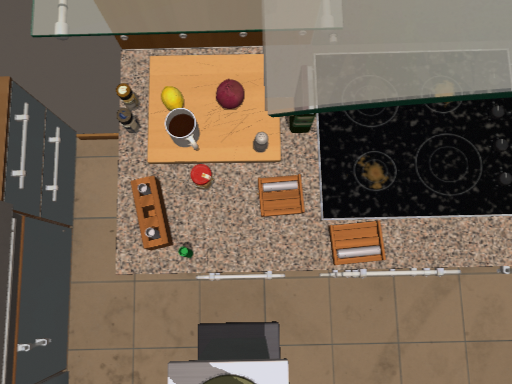

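View pics/scene0.png

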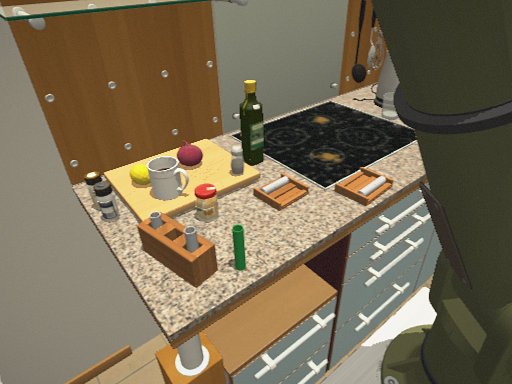

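The top view shows the block at (151,212) with tubes at (144,188) and (152,232). The trays are at (280,195) and (356,243), and the green look-alike is at (186,251). The jar is at (201,175), with the mug and shaker on the board.

```bash
python3 - <<'E'
from h import *
T=np.load('top0.npy',allow_pickle=True).item(); S=np.load('scene0.npy',allow_pickle=True).item()
W=cloud(T); WS=cloud(S)
np.set_printoptions(precision=4,suppress=True)
hsv=cv2.cvtColor(T['frame'],cv2.COLOR_RGB2HSV)
for n,(u,v) in dict(tubeA=(144,188),tubeB=(152,232),green=(186,251),jar=(201,175),mug=(181,123),shaker=(261,138),counter=(220,220)).items(): print(n,W[v,u],hsv[v,u])
for n,(u,v) in dict(tubeA=(156,214),tubeB=(190,230),tubeA2=(156,220)).items(): print('S',n,WS[v,u])
# rect by cloud heights
def rect(W,lo,hi,z0,z1):
    m=(W[...,0]>lo[0])&(W[...,0]<hi[0])&(W[...,1]>lo[1])&(W[...,1]<hi[1])&(W[...,2]>z0)&(W[...,2]<z1)
    p=W[m]; r=cv2.minAreaRect(p[:,:2].astype(np.float32)*1000); return len(p),p.mean(0),r
for nm,w in (('T',W),('S',WS)):
    print(nm,'block',rect(w,(.2,.08),(.6,.3),.068,.086))
    for n,(u,v) in dict(t1=(280,195),t2=(356,243)).items():
        c=W[v,u]; print(nm,n,c,rect(w,c[:2]-.09,c[:2]+.09,.008,.04))
# steel tube pixels
def steel(c,W):
    h=cv2.cvtColor(c['frame'],cv2.COLOR_RGB2HSV)
    return (h[...,1]<60)
for nm,c,w in (('T',T,W),('S',S,WS)):
    m=steel(c,w)
    blk=rect(W,(.2,.08),(.6,.3),.068,.086)[1]
    q=m&(np.linalg.norm(w[...,:2]-blk[:2],axis=-1)<.12)&(w[...,2]>.09)
    n,l,s,ce=cv2.connectedComponentsWithStats(q.astype(np.uint8))
    for i in range(1,n):
        if s[i,4]>8:
            p=w[l==i]; top=p[p[:,2]>p[:,2].max()-.006]; print(nm,'tube',s[i],ce[i],p[:,2].max(),p.mean(0),top.mean(0))
cv2.imwrite('pics/topcrop.png',cv2.resize(T['frame'][150:280,110:400,::-1],None,fx=2.7,fy=2.7,interpolation=cv2.INTER_CUBIC))
E
```

```text
tubeA [0.6089 0.2106 0.0716] [  2  17 207]
tubeB [0.4893 0.1836 0.0912] [  4  18 218]
green [0.4393 0.0978 0.0795] [ 66 174 163]
jar [0.6372 0.0574 0.0859] [  6 163 192]
mug [0.7811 0.1102 0.087 ] [ 10 228  47]
shaker [ 0.7233 -0.1024  0.1213] [ 16  32 191]
counter [ 0.5275  0.0149 -0.0007] [ 14  62 136]
S tubeA [0.6113 0.2034 0.0949]
S tubeB [0.4951 0.179  0.1098]
S tubeA2 [0.5911 0.2127 0.0947]
T block (1211, array([0.524 , 0.1875, 0.0779]), ((505.8111267089844, 180.89816284179688), (218.85069274902344, 100.04827117919922), 28.337093353271484))
T t1 [ 0.5913 -0.1531  0.0139] (1362, array([ 0.5949, -0.1554,  0.0185]), ((601.5970458984375, -153.26959228515625), (128.81683349609375, 122.2817153930664), 3.3399879932403564))
T t2 [ 0.4541 -0.3553  0.0118] (1862, array([ 0.4581, -0.3573,  0.0176]), ((469.1721496582031, -355.1280822753906), (149.640380859375, 177.30075073242188), 0.07794000208377838))
S block (1460, array([0.5147, 0.1948, 0.077 ]), ((505.10565185546875, 185.15948486328125), (219.31158447265625, 95.20130920410156), 25.94678497314453))
S t1 [ 0.5913 -0.1531  0.0139] (918, array([ 0.5861, -0.149 ,  0.0185]), ((589.9637451171875, -150.69586181640625), (110.19547271728516, 120.87406158447266), 4.1180596351623535))
S t2 [ 0.4541 -0.3553  0.0118] (1036, array([ 0.4478, -0.35  ,  0.0184]), ((469.9688415527344, -361.2792663574219), (145.49169921875, 158.707275390625), 2.0650713443756104))
T tube [138 184  10   9  39] [142.7436 187.641 ] 0.10474655868982431 [0.6047 0.2077 0.0979] [0.6044 0.2067 0.1018]
T tube [146 228  11  10  75] [151.2 232.4] 0.12498743831760788 [0.4867 0.1822 0.1068] [0.4847 0.1793 0.1215]
S tube [150 212  11  11  84] [155.0357 216.6667] 0.10325684237683656 [0.6008 0.2101 0.097 ] [0.6001 0.2096 0.1005]
S tube [184 226  13  19 191] [190.3246 235.1623] 0.12199864073764224 [0.4818 0.1859 0.1087] [0.4843 0.1849 0.1185]
```

View pics/topcrop.png

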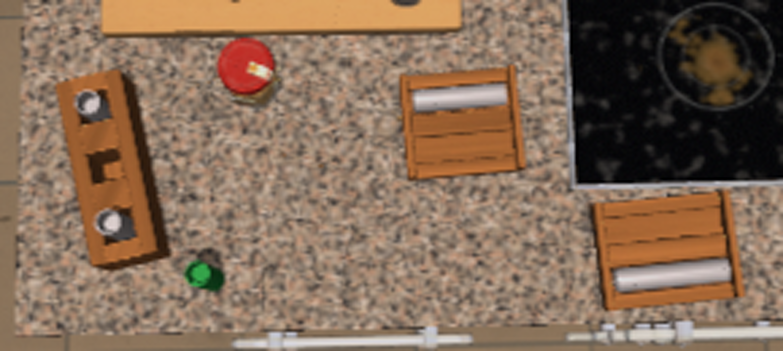

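The crop shows the short tray's free groove on the robot side. The long tray's free groove is on the far side. Tube A at (143,188) is short and tube B at (151,232) is long.

```bash
cat >> h.py <<'E'
from scipy.spatial.transform import Rotation as Ro
def go(x,y,z,yaw=None):
    s=manip.observe(); R=Ro.from_euler('xyz',s['tcp_rot'])
    d=R.inv().apply(np.array([x,y,z])-s['ee_pos'])*1000
    a=None if yaw is None else -((yaw-np.degrees(s['tcp_rot'][2])+90)%180-90)
    print('tcp',np.round(s['ee_pos'],4),'yaw',np.round(np.degrees(s['tcp_rot']),1),'t',s['clock'],'gap',round(s['finger_gap'],4),'F',np.round(s['contact_force'],1)); print('dp',np.round(d,1),'roll',a)
E
python3 - <<'E'
from h import *
np.set_printoptions(precision=3,suppress=True)
T=np.load('top0.npy',allow_pickle=True).item(); S=np.load('scene0.npy',allow_pickle=True).item()
W=cloud(T);WS=cloud(S)
m=np.nan_to_num((W[...,0]>.15)&(W[...,0]<.7)&(W[...,1]>.25)&(W[...,2]>.05)); print('left stuff',m.sum(), W[m].min(0) if m.any() else '',W[m].max(0) if m.any() else '')
h=cv2.cvtColor(S['frame'],cv2.COLOR_RGB2HSV); g=(h[...,0]>50)&(h[...,0]<80)&(h[...,1]>120); g[:, :200]=0; g[:200]=0
print('green',WS[g].min(0),WS[g].max(0))
print('jar',W[170:180,196:206].reshape(-1,3).mean(0))
f=lambda x,y:((x+.5)/2.7-.5+110,(y+.5)/2.7-.5+150)
for nm,cs in dict(short=[(401,75),(409,180),(524,170),(515,65)],long=[(593,205),(606,309),(744,296),(731,191)]).items():
    P=np.array([ray(T,*f(*c),.026) for c in cs])[:,:2]; C=P.mean(0); e=P[3]+P[2]-P[0]-P[1]
    print(nm,P.tolist(),C,np.linalg.norm(e)/2,np.degrees(np.arctan2(-e[1],-e[0])))
for nm,u in dict(A=(89/1,104),B=(109,224)).items(): pass
print('A',ray(T,*f(89,103),.102),'B',ray(T,*f(108,221),.12))
go(.486,.182,.231,5)
E
```

```text
left stuff 0  
green [nan nan nan] [nan nan nan]
jar [nan nan nan]
short [[0.639808472163153, -0.09390855181526978], [0.5314908921924398, -0.0991560952269524], [0.5388671248527485, -0.21531576746128162], [0.6473660947218417, -0.2107211945663458]] [ 0.589 -0.155] 0.11672523247070536 93.66772252850903
long [[0.5018118641454268, -0.28291766063177093], [0.39830840218931163, -0.29041624512122305], [0.4079058216543561, -0.42740020781167637], [0.5126222566321664, -0.42189450202495815]] [ 0.455 -0.356] 0.13835718645877132 94.22943002013457
A [0.603 0.207 0.102] B [0.488 0.183 0.12 ]
tcp [0.272 0.562 0.231] yaw [180.    0.1  64.2] t 0.1 gap 0.0853 F [-0.1  0.1  0.4]
dp [-249.3  358.4   -0.1] roll 59.228255076260695
```

Request:
carry_out(
  targets=[
    {"dp": [-34,49,0],"roll": 0},
    {"dp": [-34,49,0],"roll": 0},
    {"dp": [-34,49,0],"roll": 0},
    {"dp": [-34,49,0],"roll": 0},
    {"dp": [-34,49,0],"roll": 0},
  ],
  hand=100,
  newtons=40,
)

```text
clock: 0.72
ee_pos: [0.4187, 0.3001, 0.2277]
tcp_rot: [-3.138, 0.004, 1.131]
contact_force: [1.2, 1.2, 0.6]
finger_gap: 0.0855
```

Request:
carry_out(
  targets=[
    {"dp": [0,0,0],"roll": 10},
    {"dp": [0,0,0],"roll": 10},
    {"dp": [0,0,0],"roll": 10},
    {"dp": [0,0,0],"roll": 10},
    {"dp": [0,0,0],"roll": 10},
  ],
)

```text
clock: 1.35
ee_pos: [0.4222, 0.2912, 0.2261]
tcp_rot: [3.137, 0.008, 0.219]
contact_force: [0.1, 0.1, 0.2]
finger_gap: 0.0853
```

```bash
python3 - <<'E'
from h import *
go(.487,.182,.20,4); print(np.round(manip.observe()['joint_positions'],2))
E
```

```text
tcp [0.4222 0.2912 0.2261] yaw [179.7   0.5  12.5] t 1.35 gap 0.0853 F [0.1 0.1 0.2]
dp [ 39.8 120.5  26.4] roll 8.534690885467683
[-0.66  0.34  0.01  1.79 -0.    1.02 -0.43]
```

Request:
carry_out(
  targets=[
    {"dp": [0,0,0],"roll": 8.5},
    {"dp": [16,40,0],"roll": 0},
    {"dp": [16,40,0],"roll": 0},
    {"dp": [16,40,0],"roll": 0},
    {"dp": [0,0,0],"roll": 0},
  ],
)

```text
clock: 1.98
ee_pos: [0.4779, 0.172, 0.2249]
tcp_rot: [3.134, 0.01, 0.066]
contact_force: [-0.7, 0.0, 0.7]
finger_gap: 0.0858
```

```bash
python3 - <<'E'
from h import *
go(.487,.182,.20,4)
c=cam('wrist'); save(c,'pics/w1.png'); np.save('w1.npy',c,allow_pickle=True)
print(np.round(-np.array(c['R']).T@c['t'],3))
np.set_printoptions(precision=3,suppress=True)
W=cloud(c); h=cv2.cvtColor(c['frame'],cv2.COLOR_RGB2HSV)
q=(h[...,1]<60)&(W[...,2]>.09)&(W[...,2]<.14)
n,l,s,ce=cv2.connectedComponentsWithStats(q.astype(np.uint8))
for i in range(1,n):
    if s[i,4]>30:
        p=W[l==i]; z=np.nanpercentile(p[:,2],95); t=p[p[:,2]>z-.004]; r=cv2.minEnclosingCircle((t[:,:2]*1000).astype(np.float32)); print(s[i],ce[i],z,r)
E
```

```text
tcp [0.4779 0.172  0.2249] yaw [179.6   0.6   3.8] t 1.975 gap 0.0858 F [-0.7  0.   0.7]
dp [10.  -9.6 24.7] roll -0.24205292723446803
[0.474 0.248 0.366]
[384 133  34  29 467] [401.199 146.739] 0.10234996326759878 ((601.312255859375, 210.38832092285156), 12.032186508178711)
[247 153  30  35 607] [261.448 170.59 ] 0.12013000401227511 ((484.42449951171875, 184.5941619873047), 11.77988052368164)
[473 246  39  59 645] [499.899 284.55 ] 0.1141137921372248 ((719.5092163085938, 80.64258575439453), 9.011724472045898)
```

View pics/w1.png

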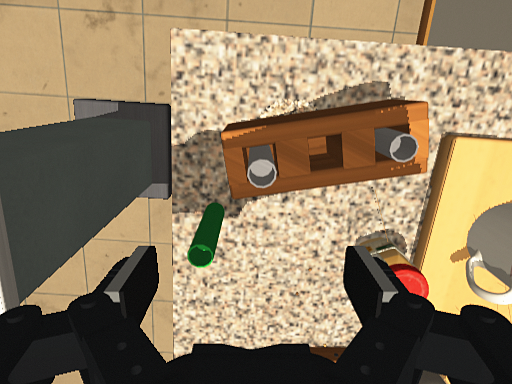

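The wrist view shows the long tube top at (261,171), the short at (401,147) and the green look-alike at (200,255). Both tubes' circles measured cleanly.

```bash
python3 - <<'E'
from h import *
go(.4845,.1845,.086,4)
E
```

```text
tcp [0.477  0.1741 0.2248] yaw [179.6   0.6   3.9] t 2.025 gap 0.0856 F [-0.8  0.9 -1.4]
dp [  9.6 -10.7 138.6] roll -0.09070846873797223
```

Request:
carry_out(
  targets=[
    {"dp": [9,-11,0],"roll": 0},
    {"dp": [0,0,40],"roll": 0},
    {"dp": [0,0,40],"roll": 0},
    {"dp": [0,0,20],"roll": 0},
    {"dp": [0,0,0],"roll": 0},
  ],
)

```text
clock: 2.65
ee_pos: [0.4846, 0.1965, 0.1218]
tcp_rot: [3.14, 0.009, 0.08]
contact_force: [-0.5, -0.7, 0.5]
finger_gap: 0.0853
```

```bash
python3 - <<'E'
from h import *
go(.4845,.1845,.086,4)
E
```

```text
tcp [0.4846 0.1965 0.1218] yaw [179.9   0.5   4.6] t 2.65 gap 0.0853 F [-0.5 -0.7  0.5]
dp [-0.7 11.9 35.8] roll 0.5637429494486241
```

Request:
carry_out(
  targets=[
    {"dp": [0,10,20],"roll": 0},
    {"dp": [0,0,12],"roll": 0},
    {"dp": [0,0,0],"roll": 0},
  ],
)

```text
clock: 3.02
ee_pos: [0.4865, 0.1911, 0.091]
tcp_rot: [-3.14, 0.006, 0.084]
contact_force: [-0.7, -0.2, -0.6]
finger_gap: 0.0853
```

```bash
python3 - <<'E'
from h import *
go(.4845,.1845,.086,4)
E
```

```text
tcp [0.4865 0.1911 0.091 ] yaw [-179.9    0.3    4.8] t 3.025 gap 0.0853 F [-0.7 -0.2 -0.6]
dp [-2.5  6.5  5. ] roll 0.8263168691991325
```

Request:
carry_out(
  targets=[
    {"dp": [-2,7,5],"roll": 0.8},
    {"dp": [0,0,0],"roll": 0},
  ],
)

```text
clock: 3.28
ee_pos: [0.4857, 0.1846, 0.087]
tcp_rot: [-3.139, 0.004, 0.07]
contact_force: [-0.6, -0.2, -0.2]
finger_gap: 0.0854
```

Request:
carry_out(
  targets=[
    {"dp": [0,0,0],"roll": 0},
    {"dp": [0,0,0],"roll": 0},
    {"dp": [0,0,0],"roll": 0},
    {"dp": [0,0,0],"roll": 0},
  ],
  hand=0,
  newtons=40,
)

```text
clock: 3.78
ee_pos: [0.4862, 0.1849, 0.0881]
tcp_rot: [-3.138, 0.002, 0.07]
contact_force: [-0.3, -0.6, 0.3]
finger_gap: 0.0232
```

Request:
carry_out(
  targets=[
    {"dp": [0,0,-25],"roll": 0},
    {"dp": [0,0,-30],"roll": 0},
    {"dp": [0,0,-35],"roll": 0},
    {"dp": [0,0,-15],"roll": 0},
    {"dp": [0,0,0],"roll": 0},
  ],
)

```text
clock: 4.4
ee_pos: [0.4858, 0.1844, 0.1952]
tcp_rot: [-3.139, 0.005, 0.07]
contact_force: [-0.2, 1.5, -1.8]
finger_gap: 0.0233
```

```bash
python3 - <<'E'
from h import *
go(.5,.05,.17,4)
c=cam('scene'); save(c,'pics/s1.png')
E
```

```text
tcp [0.4858 0.1844 0.1952] yaw [-179.9    0.3    4. ] t 4.4 gap 0.0233 F [-0.2  1.5 -1.8]
dp [  4.9 135.1  24.9] roll 0.0162408257947817
```

View pics/s1.png

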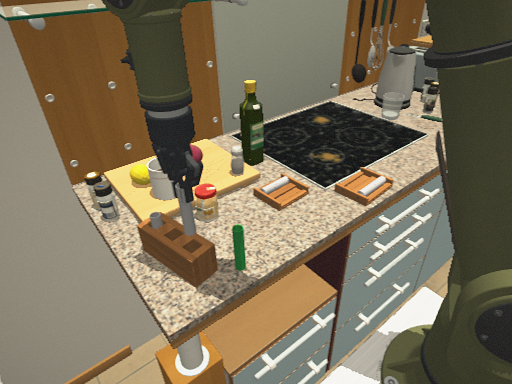

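The long tube is gripped and clear of the block, at about (188,215) in the scene view.

Request:
carry_out(
  targets=[
    {"dp": [2,45,0],"roll": 0},
    {"dp": [2,45,0],"roll": 0},
    {"dp": [2,38,0],"roll": 0},
    {"dp": [0,0,35],"roll": 0},
    {"dp": [0,0,0],"roll": 0},
  ],
)

```text
clock: 5.08
ee_pos: [0.4982, 0.0536, 0.1534]
tcp_rot: [-3.14, 0.013, 0.072]
contact_force: [-0.2, 0.2, -0.2]
finger_gap: 0.0234
```

```bash
python3 - <<'E'
from h import *
go(.5,.05,.084,4)
E
```

```text
tcp [0.4982 0.0536 0.1534] yaw [-179.9    0.7    4.1] t 5.075 gap 0.0234 F [-0.2  0.2 -0.2]
dp [ 2.5  3.8 69.4] roll 0.13283356840909732
```

Request:
carry_out(
  targets=[
    {"dp": [0,0,30],"roll": 0},
    {"dp": [0,0,25],"roll": 0},
    {"dp": [0,0,0],"roll": 0},
    {"dp": [0,0,6],"roll": 0},
    {"dp": [0,0,6],"roll": 0},
  ],
)

```text
clock: 5.7
ee_pos: [0.4998, 0.0557, 0.0882]
tcp_rot: [-3.14, 0.009, 0.075]
contact_force: [-0.5, 0.0, -0.8]
finger_gap: 0.0233
```

Request:
carry_out(
  targets=[
    {"dp": [0,0,0],"roll": 0},
  ],
  newtons=20,
)

```text
clock: 5.82
ee_pos: [0.4999, 0.0559, 0.0884]
tcp_rot: [-3.14, 0.009, 0.075]
contact_force: [-0.3, -0.6, -0.3]
finger_gap: 0.0235
```

Request:
carry_out(
  targets=[
    {"dp": [0,0,5],"roll": 0},
    {"dp": [0,0,4],"roll": 0},
    {"dp": [0,0,3],"roll": 0},
  ],
)

```text
clock: 6.2
ee_pos: [0.5014, 0.056, 0.0796]
tcp_rot: [-3.139, 0.004, 0.075]
contact_force: [-9.7, -1.0, 56.4]
finger_gap: 0.0233
```

Request:
carry_out(
  targets=[
    {"dp": [0,0,-1],"roll": 0},
    {"dp": [0,13,-1],"roll": 0},
    {"dp": [0,13,1],"roll": 0},
  ],
)

```text
clock: 6.58
ee_pos: [0.5039, 0.0293, 0.0813]
tcp_rot: [-3.139, 0.002, 0.076]
contact_force: [0.7, 0.2, -0.8]
finger_gap: 0.023
```

```bash
cat >> h.py <<'E'
def tubes(c,zlo,zhi,box,smax=60,amin=60):
    W=cloud(c); h=cv2.cvtColor(c['frame'],cv2.COLOR_RGB2HSV)
    q=((h[...,1]<smax)&(W[...,2]>zlo)&(W[...,2]<zhi)&(W[...,0]>box[0])&(W[...,0]<box[1])&(W[...,1]>box[2])&(W[...,1]<box[3])).astype(np.uint8)
    q=cv2.morphologyEx(q,cv2.MORPH_OPEN,np.ones((2,2),np.uint8))
    n,l,s,ce=cv2.connectedComponentsWithStats(q)
    for i in range(1,n):
        if s[i,4]>amin:
            p=W[l==i]; r=cv2.minAreaRect((p[:,:2]*1000).astype(np.float32))
            m=p.mean(0); d=np.linalg.svd(p-m,full_matrices=False)[2][0]
            print('blob',s[i].tolist(),'mean',m.round(4),'dir',d.round(3),'ext',np.round(np.ptp((p-m)@d),3),'zmax',np.percentile(p[:,2],97).round(4),'rect',np.round(r[0],1),np.round(r[1],1),round(r[2],1))
E
python3 - <<'E'
from h import *
go(.5,.03,.082,4)
c=cam('scene'); tubes(c,.008,.2,(.44,.56,-.1,.12)); save(c,'pics/s2.png')
E
```

```text
tcp [0.5039 0.0293 0.0813] yaw [-1.798e+02  1.000e-01  4.400e+00] t 6.575 gap 0.023 F [ 0.7  0.2 -0.8]
dp [-3.8 -1.  -0.7] roll 0.37747211976848405Traceback (most recent call last):
  File "<stdin>", line 3, in <module>
  File "h.py", line 27, in tubes
    m=p.mean(0); d=np.linalg.svd(p-m,full_matrices=False)[2][0]
                   ~~~~~~~~~~~~~^^^^^^^^^^^^^^^^^^^^^^^^^
    u, s, vh = gufunc(a, signature=signature)
               ~~~~~~^^^^^^^^^^^^^^^^^^^^^^^^
    raise LinAlgError("SVD did not converge")
numpy.linalg.LinAlgError: SVD did not converge
```

```bash
sed -i 's/p=W\[l==i\]; r=/p=W[l==i]; p=p[np.isfinite(p).all(1)]; r=/' h.py
python3 - <<'E'
from h import *
c=cam('scene'); tubes(c,.008,.2,(.44,.56,-.1,.12)); save(c,'pics/s2.png')
E
```

```text
blob [227, 167, 43, 72, 1354] mean [0.4948 0.028  0.1267] dir [-0.393  0.269  0.879] ext 0.334 zmax 0.1921 rect [597.3 -53.7] [105.3 359.4] 54.5
```

View pics/s2.png

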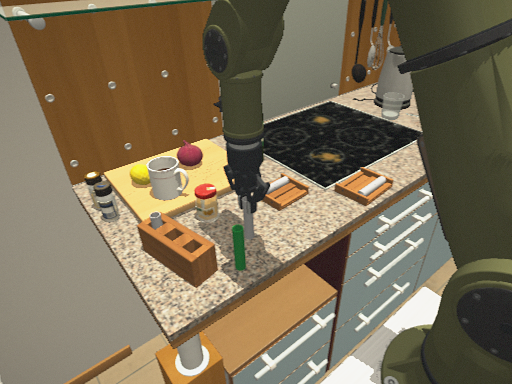

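Request:
carry_out(
  targets=[
    {"dp": [-1,0,2],"roll": 0},
    {"dp": [-1,12,2],"roll": 0},
    {"dp": [0,12,2],"roll": 0},
  ],
)

```text
clock: 7.05
ee_pos: [0.5057, 0.0073, 0.0781]
tcp_rot: [-3.135, -0.003, 0.076]
contact_force: [-2.4, 2.5, 9.3]
finger_gap: 0.0232
```

```bash
python3 - <<'E'
from h import *
go(.5,.03,.082,4)
c=cam('scene'); tubes(c,.008,.075,(.44,.56,-.1,.12),amin=20)
E
```

```text
tcp [0.5057 0.0073 0.0781] yaw [-179.6   -0.2    4.4] t 7.05 gap 0.0232 F [-2.4  2.5  9.3]
dp [ -4.  -23.1  -3.7] roll 0.35151160844807805
blob [246, 212, 12, 26, 228] mean [0.5018 0.0201 0.0349] dir [-0.4    0.424  0.813] ext 0.114 zmax 0.0708 rect [524.3 -10.5] [ 22.2 103.9] 37.2
```

Request:
carry_out(
  targets=[
    {"dp": [-1,14,4],"roll": 0},
    {"dp": [-1,14,4],"roll": 0},
    {"dp": [-1,12,5],"roll": 0},
  ],
)

```text
clock: 7.48
ee_pos: [0.5086, -0.0316, 0.0666]
tcp_rot: [-3.132, -0.01, 0.078]
contact_force: [-0.1, 2.9, 3.4]
finger_gap: 0.0232
```

```bash
cat >> h.py <<'E'
def slices(c,box,zs,smax=60):
    W=cloud(c); h=cv2.cvtColor(c['frame'],cv2.COLOR_RGB2HSV)
    q=(h[...,1]<smax)&(W[...,0]>box[0])&(W[...,0]<box[1])&(W[...,1]>box[2])&(W[...,1]<box[3])
    for a,b in zip(zs[:-1],zs[1:]):
        p=W[q&(W[...,2]>a)&(W[...,2]<b)]
        if len(p)>3: print(round(a,3),len(p),np.median(p,0).round(4))
E
python3 - <<'E'
from h import *
go(.5,.03,.082,4)
c=cam('scene'); slices(c,(.46,.54,-.1,.08),np.arange(.005,.11,.01))
E
```

```text
tcp [ 0.5086 -0.0316  0.0666] yaw [-179.5   -0.6    4.5] t 7.475 gap 0.0232 F [-0.1  2.9  3.4]
dp [ -3.6 -62.2 -14.8] roll 0.46634823668813397
0.005 25 [0.4967 0.0251 0.012 ]
0.015 44 [0.4992 0.0246 0.0204]
0.025 46 [0.4996 0.0174 0.03  ]
0.035 43 [0.4998 0.01   0.0392]
0.045 49 [0.5004 0.0048 0.0499]
0.055 48 [ 0.5005 -0.0018  0.0602]
0.065 55 [ 0.4996 -0.0102  0.0706]
0.075 74 [ 0.4995 -0.0179  0.0801]
0.085 71 [ 0.4976 -0.0215  0.0897]
0.095 76 [ 0.5083 -0.0243  0.0999]
```

Request:
carry_out(
  targets=[
    {"dp": [0,0,-10],"roll": 0},
    {"dp": [-4,-18,0],"roll": 0},
    {"dp": [-4,-18,0],"roll": 0},
    {"dp": [0,0,6],"roll": 0},
    {"dp": [0,0,4],"roll": 0},
  ],
)

```text
clock: 8.15
ee_pos: [0.4957, 0.0064, 0.0663]
tcp_rot: [-3.132, -0.007, 0.079]
contact_force: [-1.1, -4.9, 13.0]
finger_gap: 0.0235
```

```bash
python3 - <<'E'
from h import *
go(.5,0,.067,4)
c=cam('scene'); slices(c,(.46,.54,-.1,.09),np.arange(.002,.11,.012))
E
```

```text
tcp [0.4957 0.0064 0.0663] yaw [-179.5   -0.4    4.5] t 8.15 gap 0.0235 F [-1.1 -4.9 13. ]
dp [ 3.8  6.7 -0.7] roll 0.526192133422299
0.002 17 [0.4864 0.0287 0.0029]
0.014 16 [0.4826 0.053  0.0199]
0.026 28 [0.4838 0.0479 0.032 ]
0.038 49 [0.4849 0.0448 0.0452]
0.05 58 [0.4881 0.0385 0.056 ]
0.062 70 [0.487  0.0293 0.0682]
0.074 90 [0.4854 0.0194 0.08  ]
0.086 92 [0.489  0.0163 0.0917]
```

Still tilted about 35°. I'll continue laying it down.

Request:
carry_out(
  targets=[
    {"dp": [0,15,9],"roll": 0},
    {"dp": [0,10,9],"roll": 0},
    {"dp": [0,9,10],"roll": 0},
    {"dp": [0,5,8],"roll": 0},
  ],
)

```text
clock: 8.7
ee_pos: [0.4999, -0.0347, 0.029]
tcp_rot: [-3.133, -0.009, 0.078]
contact_force: [-1.5, -1.0, 3.8]
finger_gap: 0.0231
```

```bash
python3 - <<'E'
from h import *
go(.496,-.043,.004,4)
c=cam('scene'); slices(c,(.46,.54,-.1,.09),np.arange(.002,.11,.012))
E
```

```text
tcp [ 0.4999 -0.0347  0.029 ] yaw [-179.5   -0.5    4.4] t 8.7 gap 0.0231 F [-1.5 -1.   3.8]
dp [-4.8  8.2 24.9] roll 0.4440596307487823
0.002 17 [0.4843 0.0452 0.0081]
0.014 51 [0.485  0.0433 0.0215]
0.026 124 [0.4886 0.0264 0.033 ]
0.038 132 [ 4.892e-01 -2.000e-04  4.430e-02]
0.05 127 [ 0.4934 -0.022   0.0552]
0.062 73 [ 0.5098 -0.0278  0.0662]
0.074 104 [ 0.5116 -0.025   0.08  ]
0.086 69 [ 0.4818 -0.0249  0.0937]
```

Request:
carry_out(
  targets=[
    {"dp": [0,4,8],"roll": 0},
    {"dp": [0,3,8],"roll": 0},
    {"dp": [0,1,7],"roll": 0},
    {"dp": [0,0,0],"roll": 0},
  ],
)

```text
clock: 9.25
ee_pos: [0.5009, -0.0442, 0.0036]
tcp_rot: [-3.134, -0.008, 0.076]
contact_force: [0.4, -0.6, 2.5]
finger_gap: 0.0233
```

Request:
carry_out(
  targets=[
    {"dp": [0,0,0],"roll": 0},
    {"dp": [0,0,0],"roll": 0},
    {"dp": [0,0,0],"roll": 0},
    {"dp": [0,0,0],"roll": 0},
  ],
  hand=65,
)

```text
clock: 9.75
ee_pos: [0.5005, -0.0426, 0.0036]
tcp_rot: [-3.133, -0.007, 0.078]
contact_force: [-0.7, 0.5, -0.3]
finger_gap: 0.0556
```

```bash
python3 - <<'E'
from h import *
go(.496,-.0,.004,4)
c=cam('scene'); tubes(c,.004,.03,(.44,.54,-.12,.09)); slices(c,(.46,.54,-.1,.09),np.arange(.002,.05,.012))
E
```

```text
tcp [ 0.5005 -0.0426  0.0036] yaw [-179.5   -0.4    4.5] t 9.75 gap 0.0556 F [-0.7  0.5 -0.3]
dp [ -1.2 -42.9  -0.1] roll 0.4535360939676423
blob [245, 216, 40, 27, 389] mean [ 0.4879 -0.0055  0.0163] dir [-0.049 -0.999 -0.   ] ext 0.116 zmax 0.0259 rect [482.1  -5.7] [115.4  42.8] 89.2
0.002 90 [ 4.874e-01 -4.000e-04  1.060e-02]
0.014 345 [ 0.4928 -0.01    0.0218]
0.026 56 [ 0.5281 -0.0375  0.0312]
```

Request:
carry_out(
  targets=[
    {"dp": [0,-18,0],"roll": 0},
    {"dp": [0,-18,0],"roll": 0},
    {"dp": [0,0,0],"roll": 0},
  ],
)

```text
clock: 10.18
ee_pos: [0.4979, -0.0064, 0.004]
tcp_rot: [-3.133, -0.008, 0.077]
contact_force: [-0.8, 0.7, 0.2]
finger_gap: 0.0554
```

Request:
carry_out(
  targets=[
    {"dp": [0,0,0],"roll": 0},
    {"dp": [0,0,0],"roll": 0},
    {"dp": [0,0,0],"roll": 0},
    {"dp": [0,0,0],"roll": 0},
  ],
  hand=0,
  newtons=40,
)

```text
clock: 10.68
ee_pos: [0.4981, -0.0088, 0.0043]
tcp_rot: [-3.134, -0.008, 0.074]
contact_force: [0.7, 0.5, -0.4]
finger_gap: 0.0228
```

Request:
carry_out(
  targets=[
    {"dp": [0,0,-30],"roll": 0},
    {"dp": [0,0,-40],"roll": 0},
    {"dp": [0,0,-40],"roll": 0},
    {"dp": [0,0,0],"roll": 0},
  ],
)

```text
clock: 11.18
ee_pos: [0.4967, -0.0112, 0.1165]
tcp_rot: [-3.134, -0.006, 0.072]
contact_force: [1.0, -0.3, -0.6]
finger_gap: 0.0225
```

```bash
python3 - <<'E'
from h import *
c=cam('wrist'); save(c,'pics/w2.png')
np.set_printoptions(precision=4,suppress=True)
tubes(c,.05,.3,(.4,.6,-.15,.15))
c=cam('scene'); tubes(c,.05,.15,(.44,.54,-.12,.09))
go(.48,-.354,.12,4)
E
```

```text
blob [0, 129, 512, 255, 47214] mean [ 0.4957 -0.0008  0.1708] dir [ 0.991  0.062 -0.116] ext 0.219 zmax 0.2043 rect [466.2 -81.7] [236.4 221. ] 25.5
blob [240, 180, 42, 27, 472] mean [ 0.5008 -0.0066  0.1164] dir [-0.551  0.622  0.557] ext 0.279 zmax 0.1454 rect [554.9 -54.1] [100.1 249.5] 47.1
tcp [ 0.4949 -0.0109  0.1139] yaw [-179.6   -0.1    4.2] t 11.275 gap 0.0231 F [ 0.4  0.3 -0.4]
dp [-39.8 341.   -8.7] roll 0.1647858525066681
```

View pics/w2.png

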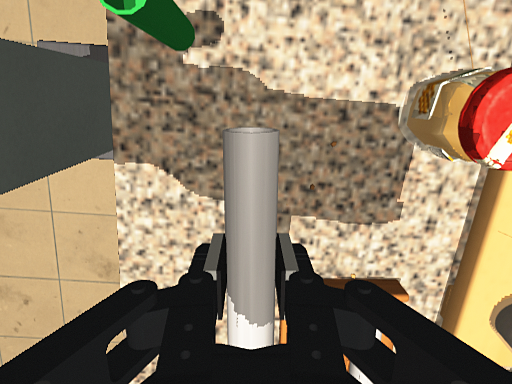

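The wrist view shows the tube held level across the jaws, with its free end at (250,130).

Request:
carry_out(
  targets=[
    {"dp": [0,25,-35],"roll": 0},
    {"dp": [-6,45,-35],"roll": 0},
    {"dp": [-6,50,-25],"roll": 0},
    {"dp": [-6,50,-15],"roll": 0},
    {"dp": [-6,50,0],"roll": 0},
  ],
)

```text
clock: 11.9
ee_pos: [0.4857, -0.2337, 0.2172]
tcp_rot: [-3.129, 0.012, 0.083]
contact_force: [1.2, 0.3, -0.2]
finger_gap: 0.0227
```

Request:
carry_out(
  targets=[
    {"dp": [-6,45,0],"roll": 0},
    {"dp": [-6,40,0],"roll": 0},
    {"dp": [0,20,0],"roll": 0},
    {"dp": [0,0,0],"roll": 0},
    {"dp": [0,0,0],"roll": 0},
  ],
)

```text
clock: 12.52
ee_pos: [0.4792, -0.3436, 0.2079]
tcp_rot: [-3.123, 0.022, 0.079]
contact_force: [0.2, 0.5, -0.1]
finger_gap: 0.0229
```

```bash
python3 - <<'E'
from h import *
go(.48,-.354,.12,4)
c=cam('wrist'); save(c,'pics/w3.png'); np.save('w3.npy',c,allow_pickle=True)
E
```

```text
tcp [ 0.4792 -0.3436  0.2079] yaw [-178.9    1.2    4.5] t 12.525 gap 0.0229 F [ 0.2  0.5 -0.1]
dp [ 1.9 12.1 87.7] roll 0.5195633341068913
```

View pics/w3.png

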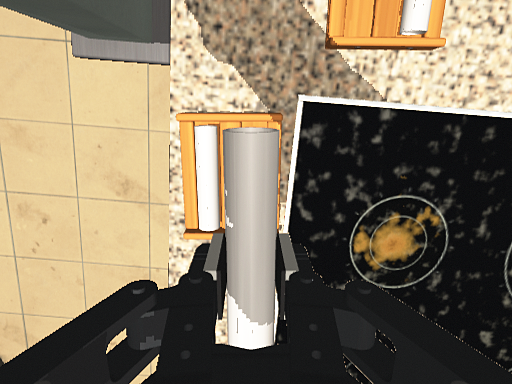

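The long tray is at (178–282, 113–237) with its tube on the left, and the held tube's end is at (250,129).

```bash
python3 - <<'E'
from h import *
np.set_printoptions(precision=4,suppress=True)
c=np.load('w3.npy',allow_pickle=True).item(); W=cloud(c)
for p in [(178,115),(282,113),(184,238)]: print(p,ray(c,*p,.026))
h=cv2.cvtColor(c['frame'],cv2.COLOR_RGB2HSV)
print('boards z',np.nanmedian(W[115:120,185:275,2]), 'left board rows', [ (v,W[v,196].round(3).tolist()) for v in (228,231,234,237)])
wood=(h[...,1]>120)&(h[...,0]<25)&(W[...,2]>.019)&(W[...,2]<.033)&(W[...,1]<-.25)
n,l,s,ce=cv2.connectedComponentsWithStats(wood.astype(np.uint8))
for i in range(1,n):
    if s[i,4]>40: p=W[l==i]; r=cv2.minAreaRect((p[:,:2]*1000).astype(np.float32)); print('wood',s[i],np.round(r[0],1),np.round(r[1],1),r[2],p.mean(0))
st=(h[...,1]<40)&(W[...,2]>.018)&(W[...,2]<.036)&(W[...,1]<-.25)
n,l,s,ce=cv2.connectedComponentsWithStats(st.astype(np.uint8))
for i in range(1,n):
    if s[i,4]>200: p=W[l==i]; r=cv2.minAreaRect((p[:,:2]*1000).astype(np.float32)); print('tube2',s[i],np.round(r[0],1),np.round(r[1],1),r[2],p.mean(0))
s=manip.observe(); z=s['ee_pos'][2]
hz=np.nanmedian(W[140:200,250,2]); print('held top z',hz, W[126:140:3,250].tolist(), [W[v,250] for v in (150,200)])
e=ray(c,250,128,hz); print('end far edge',e,'tcp',s['ee_pos'])
E
```

```text
(178, 115) [ 0.398  -0.2928  0.026 ]
(282, 113) [ 0.5013 -0.2824  0.026 ]
(184, 238) [ 0.407  -0.4262  0.026 ]
boards z 0.02537478500439542 left board rows [(228, [0.418, -0.418, 0.014]), (231, [0.419, -0.42, 0.018]), (234, [0.42, -0.421, 0.024]), (237, [0.42, -0.424, 0.025])]
wood [176 113 107   9 849] [ 448.8 -290.9] [106.9   7.7] 4.533552646636963 [ 0.4488 -0.2911  0.0251]
wood [183 231  42   9 228] [ 428.3 -422.3] [45.9  7.6] 4.361749172210693 [ 0.4234 -0.4216  0.0241]
tube2 [ 194  126   26  105 2206] [ 429.  -357.6] [ 23.  111.8] 4.528285026550293 [ 0.4299 -0.3549  0.027 ]
held top z 0.2274396213338633 [[0.47034144981819326, -0.29925752561753877, 0.005939127646786785], [0.47378163373670046, -0.2845494392051131, 0.2049436006203442], [0.4739077410293328, -0.28576833412023184, 0.20617639953092598], [0.4743109281321765, -0.2849039972428683, 0.2265360484070275], [0.4744330860875141, -0.28580579768190006, 0.22869202190588475]] [array([ 0.4748, -0.2905,  0.2282]), array([ 0.4764, -0.3112,  0.2268])]
end far edge [ 0.4741 -0.2822  0.2274] tcp [ 0.4793 -0.3435  0.208 ]
```

Request:
carry_out(
  targets=[
    {"dp": [0,14,0],"roll": 0},
    {"dp": [0,0,40],"roll": 0},
    {"dp": [0,0,50],"roll": 0},
    {"dp": [0,0,40],"roll": 0},
    {"dp": [0,0,0],"roll": 0},
  ],
)

```text
clock: 13.2
ee_pos: [0.4815, -0.3552, 0.0771]
tcp_rot: [-3.126, 0.016, 0.086]
contact_force: [-0.3, -0.5, -0.1]
finger_gap: 0.023
```

```bash
python3 - <<'E'
from h import *
go(.4793,-.3573,.05,4.5)
E
```

```text
tcp [ 0.4815 -0.3552  0.0771] yaw [-179.1    0.9    4.9] t 13.2 gap 0.023 F [-0.3 -0.5 -0.1]
dp [-2.   2.3 27.1] roll 0.42056315024322544
```

Request:
carry_out(
  targets=[
    {"dp": [-2,2,15],"roll": 0.4},
    {"dp": [0,0,16],"roll": 0},
    {"dp": [0,0,0],"roll": 0},
  ],
)

```text
clock: 13.58
ee_pos: [0.4813, -0.3587, 0.0478]
tcp_rot: [-3.13, 0.012, 0.079]
contact_force: [0.4, -0.2, 0.8]
finger_gap: 0.0229
```

```bash
python3 - <<'E'
from h import *
go(.4793,-.3573,.018,4.5)
c=cam('wrist'); W=cloud(c); h=cv2.cvtColor(c['frame'],cv2.COLOR_RGB2HSV)
np.set_printoptions(precision=4,suppress=True)
z=manip.observe()['ee_pos'][2]
col=W[:,250]; v=next(v for v in range(60,200) if abs(col[v,2]-z-.0195)<.004 and h[v,250,1]<60); print('end row',v,col[v],col[v+6])
wood=(h[...,1]>120)&(h[...,0]<25)&(W[...,2]>.021)&(W[...,2]<.030)&(W[...,1]<-.25)&(W[...,0]<.52)
n,l,s,ce=cv2.connectedComponentsWithStats(wood.astype(np.uint8))
for i in range(1,n):
    if s[i,4]>40: p=W[l==i]; r=cv2.minAreaRect((p[:,:2]*1000).astype(np.float32)); print('wood',s[i],np.round(r[0],1),np.round(r[1],1),r[2],p.mean(0))
E
```

```text
tcp [ 0.4813 -0.3587  0.0478] yaw [-179.3    0.7    4.5] t 13.575 gap 0.0229 F [ 0.4 -0.2  0.8]
dp [-1.5 -1.2 29.8] roll 0.01490872415723743
end row 133 [ 0.4761 -0.2991  0.0667] [ 0.4763 -0.3013  0.0673]
wood [  93   95  212   17 3441] [ 448.8 -290.9] [107.    7.9] 4.594361305236816 [ 0.4496 -0.2906  0.025 ]
wood [216 312  11  14  92] [ 467.2 -418.8] [6.3 7. ] 1.723803997039795 [ 0.4679 -0.4187  0.025 ]
wood [274 312  13  15 101] [ 503.6 -416.3] [7.6 7.2] 2.398578643798828 [ 0.5027 -0.4161  0.025 ]
```

Request:
carry_out(
  targets=[
    {"dp": [-2,-1,14],"roll": 0},
    {"dp": [0,0,12],"roll": 0},
    {"dp": [0,0,0],"roll": 0},
  ],
)

```text
clock: 14.0
ee_pos: [0.4796, -0.3583, 0.0218]
tcp_rot: [-3.132, 0.009, 0.079]
contact_force: [-1.1, 0.3, -0.4]
finger_gap: 0.0227
```

```bash
python3 - <<'E'
from h import *
go(.4793,-.3575,.016,4.5)
E
```

```text
tcp [ 0.4796 -0.3583  0.0218] yaw [-179.4    0.5    4.5] t 14.0 gap 0.0227 F [-1.1  0.3 -0.4]
dp [-0.2 -0.7  5.8] roll 0.017415485861448587
```

Request:
carry_out(
  targets=[
    {"dp": [0,-1,3],"roll": 0},
    {"dp": [0,0,2.5],"roll": 0},
    {"dp": [0,0,0],"roll": 0},
  ],
)

```text
clock: 14.38
ee_pos: [0.4797, -0.3573, 0.0161]
tcp_rot: [-3.132, 0.009, 0.079]
contact_force: [0.7, -0.8, -0.7]
finger_gap: 0.023
```

Request:
carry_out(
  targets=[
    {"dp": [0,0,0],"roll": 0},
    {"dp": [0,0,0],"roll": 0},
    {"dp": [0,0,0],"roll": 0},
    {"dp": [0,0,0],"roll": 0},
  ],
  hand=42,
)

```text
clock: 14.88
ee_pos: [0.4801, -0.3577, 0.0168]
tcp_rot: [-3.133, 0.008, 0.079]
contact_force: [-0.8, -0.4, -0.1]
finger_gap: 0.0358
```

Request:
carry_out(
  targets=[
    {"dp": [0,0,-20],"roll": 0},
    {"dp": [0,0,-50],"roll": 0},
    {"dp": [0,0,-60],"roll": 0},
    {"dp": [0,0,-40],"roll": 0},
    {"dp": [0,0,0],"roll": 0},
  ],
)

```text
clock: 15.5
ee_pos: [0.4814, -0.3589, 0.1915]
tcp_rot: [-3.132, 0.009, 0.079]
contact_force: [-0.3, 0.8, -0.6]
finger_gap: 0.0358
```

```bash
python3 - <<'E'
from h import *
c=cam('wrist'); save(c,'pics/w4.png')
tubes(c,.015,.036,(.39,.52,-.43,-.27),amin=200)
c=cam('top'); tubes(c,.010,.04,(.39,.52,-.43,-.27),amin=20)
go(.6013,.2104,.2,12)
E
```

```text
blob [188, 111, 27, 112, 2564] mean [ 0.4308 -0.3558  0.0263] dir [ 0.081 -0.997 -0.007] ext 0.117 zmax 0.0301 rect [ 430.1 -361.1] [ 21.8 116.7] 4.6
blob [240, 111, 24, 112, 2525] mean [ 0.4799 -0.3514  0.0264] dir [ 0.082 -0.997 -0.007] ext 0.117 zmax 0.0301 rect [ 480.4 -356.9] [ 23.4 116.5] 4.3
blob [336, 228, 41, 12, 316] mean [ 0.4775 -0.3505  0.0343] dir [ 0.058 -0.03  -0.998] ext 0.266 zmax 0.2094 rect [ 474.3 -352.4] [ 29.4 107.7] 3.6
blob [340, 247, 33, 12, 263] mean [ 0.426  -0.3405  0.0565] dir [ 0.042 -0.184 -0.982] ext 0.659 zmax 0.637 rect [ 421.8 -310.4] [ 26.6 168.2] 9.1
tcp [ 0.4801 -0.3577  0.1882] yaw [-179.2    0.8    4.5] t 15.6 gap 0.0364 F [-0.5 -0.2 -0.5]
dp [ 165.4 -556.9   -6.7] roll -7.482624665960998
```

The long tube is home: its top stands at 30.1 mm, it is parallel, and its middle lines up with its neighbour's. Next is the short tube.

Request:
carry_out(
  targets=[
    {"dp": [10,-35,-5],"roll": 0},
    {"dp": [15,-50,-5],"roll": 0},
    {"dp": [15,-50,0],"roll": 0},
    {"dp": [15,-50,0],"roll": 0},
    {"dp": [15,-50,0],"roll": 0},
  ],
  hand=100,
)

```text
clock: 16.23
ee_pos: [0.528, -0.1152, 0.1917]
tcp_rot: [-3.125, 0.028, 0.069]
contact_force: [0.7, 0.4, -0.7]
finger_gap: 0.0851
```

Request:
carry_out(
  targets=[
    {"dp": [15,-50,0],"roll": 0},
    {"dp": [15,-50,0],"roll": 0},
    {"dp": [15,-50,0],"roll": 0},
    {"dp": [15,-50,0],"roll": 0},
    {"dp": [0,0,0],"roll": 0},
  ],
)

```text
clock: 16.85
ee_pos: [0.5702, 0.1013, 0.1837]
tcp_rot: [-3.122, 0.043, 0.077]
contact_force: [-0.6, -1.9, 0.1]
finger_gap: 0.0855
```

```bash
python3 - <<'E'
from h import *
go(.6013,.2104,.2,4)
E
```

```text
tcp [0.5702 0.1013 0.1837] yaw [-178.9    2.5    4.4] t 16.85 gap 0.0855 F [-0.6 -1.9  0.1]
dp [  38.7 -106.7  -16. ] roll 0.41381341385095993
```

Request:
carry_out(
  targets=[
    {"dp": [13,-40,-10],"roll": 0},
    {"dp": [13,-40,-5],"roll": 0},
    {"dp": [8,-20,0],"roll": 0},
    {"dp": [0,0,0],"roll": 0},
    {"dp": [0,0,0],"roll": 0},
  ],
)

```text
clock: 17.48
ee_pos: [0.5952, 0.1984, 0.1918]
tcp_rot: [-3.13, 0.055, 0.071]
contact_force: [-0.3, 0.4, -0.0]
finger_gap: 0.0853
```

```bash
python3 - <<'E'
from h import *
c=cam('wrist'); tubes(c,.094,.11,(.55,.65,.16,.26),amin=50)
W=cloud(c);h=cv2.cvtColor(c['frame'],cv2.COLOR_RGB2HSV)
q=(h[...,1]<60)&(abs(W[...,2]-.102)<.004)&(W[...,0]>.57)&(W[...,0]<.64)&(W[...,1]>.17)&(W[...,1]<.25)
print(q.sum(),cv2.minEnclosingCircle((W[q][:,:2]*1000).astype(np.float32)))
go(.6013,.2104,.081,4)
E
```

```text
blob [253, 167, 32, 32, 308] mean [0.6029 0.208  0.0946] dir [-0.168  0.354  0.92 ] ext 0.075 zmax 0.1026 rect [603.7 206.5] [22.6 31.4] 25.8
240 ((601.7919921875, 210.01943969726562), 11.902999877929688)
tcp [0.5951 0.1984 0.1919] yaw [-179.3    3.2    4. ] t 17.525 gap 0.0858 F [-0.9 -0.6  0.1]
dp [ 13.1 -10.2 110.4] roll 0.04474266877096511
```

Request:
carry_out(
  targets=[
    {"dp": [13,-10,0],"roll": 0},
    {"dp": [0,0,35],"roll": 0},
    {"dp": [0,0,30],"roll": 0},
    {"dp": [0,0,0],"roll": 0},
  ],
)

```text
clock: 18.02
ee_pos: [0.6048, 0.202, 0.1262]
tcp_rot: [-3.133, 0.054, 0.062]
contact_force: [-1.1, -0.6, 0.0]
finger_gap: 0.0854
```

```bash
python3 - <<'E'
from h import *
go(.6018,.2102,.082,4)
E
```

```text
tcp [0.6048 0.202  0.1262] yaw [-179.5    3.1    3.5] t 18.025 gap 0.0854 F [-1.1 -0.6  0. ]
dp [-0.1 -8.  44.3] roll -0.46934230359090634
```

Request:
carry_out(
  targets=[
    {"dp": [0,-8,15],"roll": 0},
    {"dp": [0,0,20],"roll": 0},
    {"dp": [0,0,0],"roll": 0},
  ],
)

```text
clock: 18.4
ee_pos: [0.604, 0.2099, 0.0928]
tcp_rot: [-3.132, 0.05, 0.059]
contact_force: [-0.9, 0.2, -0.4]
finger_gap: 0.0852
```

```bash
python3 - <<'E'
from h import *
go(.6018,.2102,.082,4)
E
```

```text
tcp [0.604  0.2099 0.0928] yaw [-179.4    2.9    3.4] t 18.4 gap 0.0852 F [-0.9  0.2 -0.4]
dp [-1.6 -0.3 10.9] roll -0.5935736939484144
```

Request:
carry_out(
  targets=[
    {"dp": [-2,0,9],"roll": 0},
    {"dp": [0,0,1],"roll": 0},
    {"dp": [0,0,0],"roll": 0},
  ],
)

```text
clock: 18.77
ee_pos: [0.6024, 0.2106, 0.0844]
tcp_rot: [-3.131, 0.047, 0.06]
contact_force: [-0.0, -1.5, 0.1]
finger_gap: 0.0853
```

Request:
carry_out(
  targets=[
    {"dp": [0,0,0],"roll": 0},
    {"dp": [0,0,0],"roll": 0},
    {"dp": [0,0,0],"roll": 0},
    {"dp": [0,0,0],"roll": 0},
  ],
  hand=0,
  newtons=50,
)

```text
clock: 19.27
ee_pos: [0.6034, 0.2107, 0.0856]
tcp_rot: [-3.13, 0.044, 0.06]
contact_force: [0.0, -0.7, 0.8]
finger_gap: 0.0227
```

Request:
carry_out(
  targets=[
    {"dp": [0,0,-20],"roll": 0},
    {"dp": [0,0,-25],"roll": 0},
    {"dp": [0,0,-30],"roll": 0},
    {"dp": [0,0,-20],"roll": 0},
    {"dp": [0,0,0],"roll": 0},
  ],
)

```text
clock: 19.9
ee_pos: [0.6067, 0.2095, 0.1815]
tcp_rot: [-3.131, 0.048, 0.059]
contact_force: [0.6, -0.4, -0.7]
finger_gap: 0.0223
```

```bash
python3 - <<'E'
from h import *
c=cam('scene'); slices(c,(.56,.64,.17,.25),np.arange(.085,.2,.012))
go(.5,.075,.18,4)
E
```

```text
0.097 16 [0.5961 0.2098 0.1071]
0.109 47 [0.5961 0.2129 0.1155]
0.121 43 [0.5965 0.2112 0.1275]
0.133 48 [0.597  0.2117 0.1383]
0.145 52 [0.5973 0.2104 0.151 ]
0.157 51 [0.5977 0.2108 0.1628]
0.169 44 [0.5977 0.213  0.1741]
0.181 53 [0.5905 0.2161 0.1878]
tcp [0.606  0.2093 0.1804] yaw [-179.4    2.9    3.4] t 19.95 gap 0.0224 F [ 0.5  0.8 -0.8]
dp [-113.6  127.9    4.8] roll -0.5921576080196473
```

Request:
carry_out(
  targets=[
    {"dp": [-25,28,-6],"roll": 0},
    {"dp": [-28,33,0],"roll": 0},
    {"dp": [-28,33,0],"roll": 0},
    {"dp": [-18,28,0],"roll": 0},
    {"dp": [0,0,0],"roll": 0},
  ],
)

```text
clock: 20.58
ee_pos: [0.508, 0.0779, 0.1832]
tcp_rot: [-3.134, 0.061, 0.061]
contact_force: [0.1, -0.2, -1.3]
finger_gap: 0.0229
```

```bash
python3 - <<'E'
from h import *
go(.505,.07,.082,4.5)
E
```

```text
tcp [0.508  0.0779 0.1832] yaw [-179.5    3.5    3.5] t 20.575 gap 0.0229 F [ 0.1 -0.2 -1.3]
dp [  2.6   8.5 101.2] roll -1.0263313581983624
```

Request:
carry_out(
  targets=[
    {"dp": [2,6,35],"roll": 0},
    {"dp": [0,0,35],"roll": 0},
    {"dp": [0,0,20],"roll": 0},
    {"dp": [0,0,0],"roll": 0},
  ],
)

```text
clock: 21.08
ee_pos: [0.5049, 0.0754, 0.088]
tcp_rot: [-3.132, 0.062, 0.063]
contact_force: [0.1, -0.1, -1.4]
finger_gap: 0.0223
```

```bash
python3 - <<'E'
from h import *
go(.505,.07,.079,4.5)
E
```

```text
tcp [0.5049 0.0754 0.088 ] yaw [-179.4    3.6    3.6] t 21.075 gap 0.0223 F [ 0.1 -0.1 -1.4]
dp [0.4 5.5 9. ] roll -0.8810695520932228
```

Request:
carry_out(
  targets=[
    {"dp": [0,0,5],"roll": 0},
    {"dp": [0,0,4],"roll": 0},
    {"dp": [0,0,3],"roll": 0},
  ],
  newtons=20,
)

```text
clock: 21.45
ee_pos: [0.5057, 0.0768, 0.0772]
tcp_rot: [-3.131, 0.059, 0.064]
contact_force: [-4.3, -0.3, 29.1]
finger_gap: 0.0224
```

Request:
carry_out(
  targets=[
    {"dp": [0,12,2],"roll": 0},
    {"dp": [0,12,2],"roll": 0},
    {"dp": [0,12,3],"roll": 0},
  ],
)

```text
clock: 21.82
ee_pos: [0.5108, 0.0454, 0.0748]
tcp_rot: [-3.125, 0.05, 0.069]
contact_force: [-1.6, 2.1, 6.2]
finger_gap: 0.0225
```

```bash
python3 - <<'E'
from h import *
go(.505,.04,.079,4.5)
c=cam('scene'); slices(c,(.47,.54,-.05,.12),np.arange(.005,.11,.012))
E
```

```text
tcp [0.5108 0.0454 0.0748] yaw [-179.     2.9    3.9] t 21.825 gap 0.0225 F [-1.6  2.1  6.2]
dp [-6.4  4.9 -3.9] roll -0.5597419605616807
0.005 22 [0.5023 0.082  0.0133]
0.017 16 [0.505  0.0793 0.0237]
0.029 10 [0.5077 0.076  0.0352]
0.041 5 [0.5102 0.0715 0.0497]
0.053 31 [0.5033 0.0637 0.0606]
0.065 46 [0.5024 0.06   0.0704]
0.077 73 [0.5047 0.0556 0.084 ]
0.089 90 [0.5055 0.0521 0.0945]
```

Request:
carry_out(
  targets=[
    {"dp": [-1,13,4],"roll": 0},
    {"dp": [-1,13,6],"roll": 0},
    {"dp": [-1,10,7],"roll": 0},
    {"dp": [-1,9,8],"roll": 0},
  ],
)

```text
clock: 22.38
ee_pos: [0.5133, 0.0001, 0.0539]
tcp_rot: [-3.123, 0.038, 0.069]
contact_force: [-1.0, 0.6, 5.9]
finger_gap: 0.0226
```

```bash
python3 - <<'E'
from h import *
go(.505,-.015,.004,4.5)
c=cam('scene'); slices(c,(.47,.54,-.05,.12),np.arange(.005,.11,.012))
E
```

```text
tcp [5.133e-01 1.000e-04 5.390e-02] yaw [-178.9    2.2    3.9] t 22.375 gap 0.0226 F [-1.   0.6  5.9]
dp [-7.4 15.4 50. ] roll -0.5664272329506304
0.017 6 [0.5044 0.0583 0.0211]
0.029 23 [0.4998 0.0396 0.0362]
0.041 70 [0.5038 0.0356 0.0473]
0.053 86 [0.5051 0.0204 0.0595]
0.065 104 [0.5088 0.0094 0.0706]
0.077 73 [0.5131 0.006  0.082 ]
0.089 56 [0.5275 0.0071 0.0938]
```

Request:
carry_out(
  targets=[
    {"dp": [-1,12,9],"roll": 0},
    {"dp": [-1,9,10],"roll": 0},
    {"dp": [0,6,9],"roll": 0},
    {"dp": [0,0,0],"roll": 0},
  ],
)

```text
clock: 22.92
ee_pos: [0.5133, -0.028, 0.0248]
tcp_rot: [-3.123, 0.035, 0.067]
contact_force: [-1.0, -1.5, 3.4]
finger_gap: 0.0223
```

```bash
python3 - <<'E'
from h import *
go(.505,-.03,.004,4.5)
c=cam('scene'); slices(c,(.47,.54,-.07,.12),np.arange(.005,.11,.012))
E
```

```text
tcp [ 0.5133 -0.028   0.0248] yaw [-178.9    2.     3.8] t 22.925 gap 0.0223 F [-1.  -1.5  3.4]
dp [-7.7  1.8 21.1] roll -0.6547277330613497
0.005 7 [0.4981 0.0419 0.0154]
0.017 65 [0.5006 0.0285 0.0253]
0.029 166 [0.5046 0.0062 0.0351]
0.041 113 [ 0.5117 -0.0188  0.0457]
0.053 63 [ 0.5256 -0.0225  0.0578]
0.065 63 [ 0.5283 -0.0194  0.073 ]
0.077 77 [ 0.4935 -0.0193  0.0816]
0.089 92 [ 0.4983 -0.0187  0.0947]
```

Request:
carry_out(
  targets=[
    {"dp": [0,4,8],"roll": 0},
    {"dp": [0,2,7],"roll": 0},
    {"dp": [0,1,5],"roll": 0},
    {"dp": [0,0,0],"roll": 0},
  ],
)

```text
clock: 23.48
ee_pos: [0.5134, -0.0351, 0.0041]
tcp_rot: [-3.124, 0.034, 0.068]
contact_force: [0.1, -0.4, 2.8]
finger_gap: 0.0228
```

Request:
carry_out(
  targets=[
    {"dp": [0,0,0],"roll": 0},
    {"dp": [0,0,0],"roll": 0},
    {"dp": [0,0,0],"roll": 0},
    {"dp": [0,0,0],"roll": 0},
  ],
  hand=65,
)

```text
clock: 23.98
ee_pos: [0.5128, -0.0341, 0.0039]
tcp_rot: [-3.123, 0.035, 0.069]
contact_force: [0.5, 0.2, 0.1]
finger_gap: 0.0554
```

```bash
python3 - <<'E'
from h import *
go(.51,.0,.004,4.5)
c=cam('scene'); tubes(c,.008,.0245,(.46,.54,-.12,.1)); slices(c,(.46,.54,-.1,.09),np.arange(.002,.05,.012))
E
```

```text
tcp [ 0.5128 -0.0341  0.0039] yaw [-178.9    2.     4. ] t 23.975 gap 0.0554 F [0.5 0.2 0.1]
dp [ -0.5 -34.2   0.6] roll -0.5480870058579228
blob [244, 218, 27, 21, 216] mean [0.5035 0.0015 0.0149] dir [ 0.09  -0.995 -0.039] ext 0.101 zmax 0.0243 rect [498.9  -8.5] [ 35.6 103.3] 12.9
0.002 65 [ 0.5002 -0.0011  0.011 ]
0.014 241 [ 0.505  -0.0018  0.0218]
0.026 37 [ 0.4761 -0.0307  0.0325]
```

Request:
carry_out(
  targets=[
    {"dp": [0,-17,0],"roll": 0},
    {"dp": [0,-17,0],"roll": 0},
    {"dp": [0,0,0],"roll": 0},
  ],
)

```text
clock: 24.4
ee_pos: [0.5103, 0.0035, 0.0046]
tcp_rot: [-3.122, 0.035, 0.07]
contact_force: [-0.3, -0.1, -0.6]
finger_gap: 0.0554
```

Request:
carry_out(
  targets=[
    {"dp": [0,0,0],"roll": 0},
    {"dp": [0,0,0],"roll": 0},
    {"dp": [0,0,0],"roll": 0},
    {"dp": [0,0,0],"roll": 0},
  ],
  hand=0,
  newtons=40,
)

```text
clock: 24.9
ee_pos: [0.5103, 0.003, 0.0049]
tcp_rot: [-3.122, 0.035, 0.07]
contact_force: [-1.0, 1.0, -0.1]
finger_gap: 0.0229
```

Request:
carry_out(
  targets=[
    {"dp": [0,0,-30],"roll": 0},
    {"dp": [0,0,-40],"roll": 0},
    {"dp": [0,0,-50],"roll": 0},
    {"dp": [0,0,-50],"roll": 0},
    {"dp": [0,0,0],"roll": 0},
  ],
)

```text
clock: 25.52
ee_pos: [0.516, -0.002, 0.1786]
tcp_rot: [-3.123, 0.038, 0.067]
contact_force: [-0.2, 0.9, -1.8]
finger_gap: 0.0229
```

```bash
cat > m.py <<'E'
from h import *
def held(half):
    c=cam('wrist'); W=cloud(c); h=cv2.cvtColor(c['frame'],cv2.COLOR_RGB2HSV); s=manip.observe(); x,y,z=s['ee_pos']
    q=(h[...,1]<60)&(abs(W[...,0]-x)<.016)&(abs(W[...,2]-z-.018)<.006)&(W[...,1]>y+.015)&(W[...,1]<y+.09)
    p=W[q]; a=s['tcp_rot'][2]; d=np.array([-np.sin(a),np.cos(a)])
    e=((p[:,:2]-[x,y])@d); end=np.percentile(e,99); print('held end',end.round(4),'middle off',(end-half).round(4),'top z-tcp',np.percentile(p[:,2],90)-z, 'n',len(p))
    return c,W,h
E
python3 - <<'E'
from m import *
c,W,h=held(.047); save(c,'pics/w5.png')
go(.565,-.157,.16,4.5)
E
```

```text
held end 0.0519 middle off 0.0049 top z-tcp 0.02044834398866338 n 4341
tcp [ 0.5147 -0.0019  0.1766] yaw [-178.9    2.4    3.8] t 25.575 gap 0.0224 F [-0.2  0.3 -1.5]
dp [ 40.5 158.4  12. ] roll -0.6664375051659448
```

Request:
carry_out(
  targets=[
    {"dp": [12,45,-5],"roll": -0.6},
    {"dp": [12,45,-5],"roll": 0},
    {"dp": [12,45,0],"roll": 0},
    {"dp": [4,12,0],"roll": 0},
    {"dp": [0,0,0],"roll": 0},
  ],
)

```text
clock: 26.2
ee_pos: [0.5628, -0.1476, 0.1733]
tcp_rot: [-3.118, 0.055, 0.081]
contact_force: [-0.8, -0.2, -0.7]
finger_gap: 0.0229
```

```bash
cat >> m.py <<'E'
def wood(c,W,h,box):
    w=(h[...,1]>120)&(h[...,0]<25)&(W[...,2]>.021)&(W[...,2]<.030)&(W[...,0]>box[0])&(W[...,0]<box[1])&(W[...,1]>box[2])&(W[...,1]<box[3])
    n,l,s,ce=cv2.connectedComponentsWithStats(w.astype(np.uint8))
    for i in range(1,n):
        if s[i,4]>40: p=W[l==i]; r=cv2.minAreaRect((p[:,:2]*1000).astype(np.float32)); print('wood',s[i].tolist(),np.round(r[0],1),np.round(r[1],1),round(r[2],2),p.mean(0).round(4))
E
python3 - <<'E'
from m import *
c,W,h=held(.047); save(c,'pics/w6.png')
wood(c,W,h,(.51,.67,-.24,-.07)); tubes(c,.018,.036,(.57,.66,-.22,-.09),smax=40,amin=200)
go(.565,-.157,.16,4.5)
E
```

```text
held end 0.0514 middle off 0.0044 top z-tcp 0.01864113528625372 n 4117
wood [231, 123, 120, 12, 1084] [585.8 -97.9] [107.    8.2] 3.82 [ 0.586  -0.0976  0.0251]
wood [291, 238, 48, 10, 356] [ 622.8 -206.9] [46.6  7.5] 3.64 [ 0.6241 -0.2061  0.0248]
blob [299, 140, 31, 99, 2355] mean [ 0.614  -0.1511  0.0266] dir [ 0.073 -0.997 -0.008] ext 0.099 zmax 0.0301 rect [ 615.9 -155.1] [25.2 99.3] 3.7
tcp [ 0.5625 -0.147   0.1733] yaw [-178.7    3.2    4.7] t 26.25 gap 0.0228 F [-0.3 -0.2 -1.4]
dp [ 2.4 10.4 13. ] roll 0.15843846612385448
```

View pics/w6.png

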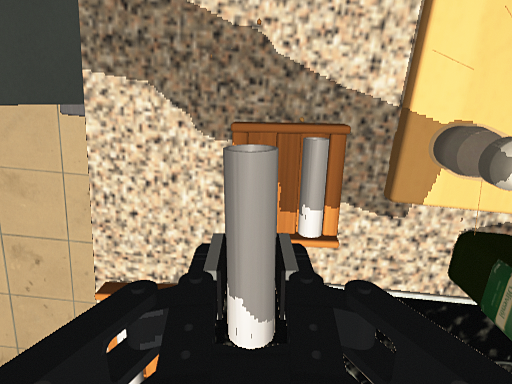

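The short tray is at (232–350, 123–246), with its tube on the right and the held tube above the free left groove.

Request:
carry_out(
  targets=[
    {"dp": [2,13,20],"roll": 0.8},
    {"dp": [0,0,40],"roll": 0},
    {"dp": [0,0,40],"roll": 0},
    {"dp": [0,0,15],"roll": 0},
    {"dp": [0,0,0],"roll": 0},
  ],
)

```text
clock: 26.88
ee_pos: [0.5584, -0.1485, 0.0551]
tcp_rot: [-3.114, 0.056, 0.077]
contact_force: [0.9, 0.6, -0.7]
finger_gap: 0.0227
```

```bash
python3 - <<'E'
from m import *
c,W,h=held(.047); wood(c,W,h,(.51,.67,-.24,-.07))
go(.5649,-.1601,.022,3.8)
E
```

```text
held end 0.0521 middle off 0.0051 top z-tcp 0.018123102716455855 n 4106
wood [214, 136, 199, 19, 2595] [585.5 -97.7] [107.    8.3] 3.68 [ 0.5907 -0.0967  0.025 ]
wood [218, 309, 9, 14, 69] [ 543.2 -212. ] [7.8 5.3] 89.37 [ 0.5439 -0.2117  0.0248]
wood [275, 312, 11, 14, 97] [ 580.  -209.8] [6.4 8.5] 5.94 [ 0.5793 -0.2096  0.0251]
tcp [ 0.5589 -0.1486  0.0558] yaw [-178.4    3.1    4.4] t 26.925 gap 0.0228 F [-0.7 -0.2 -0.9]
dp [ 6.9 12.9 33.2] roll 0.6029619299468152
```

Request:
carry_out(
  targets=[
    {"dp": [6,11,0],"roll": 0.6},
    {"dp": [0,0,8],"roll": 0},
    {"dp": [0,0,0],"roll": 0},
  ],
)

```text
clock: 27.3
ee_pos: [0.568, -0.1603, 0.0499]
tcp_rot: [-3.117, 0.049, 0.065]
contact_force: [0.1, -0.6, -0.9]
finger_gap: 0.0227
```

```bash
python3 - <<'E'
from m import *
go(.5649,-.1605,.020,3.8)
E
```

```text
tcp [ 0.568  -0.1603  0.0499] yaw [-178.6    2.8    3.7] t 27.3 gap 0.0227 F [ 0.1 -0.6 -0.9]
dp [-1.6  0.7 30. ] roll -0.0548067125253624
```

Request:
carry_out(
  targets=[
    {"dp": [-2,0,12],"roll": 0},
    {"dp": [0,0,10],"roll": 0},
    {"dp": [0,0,0],"roll": 0},
  ],
)

```text
clock: 27.68
ee_pos: [0.5644, -0.1599, 0.0265]
tcp_rot: [-3.117, 0.05, 0.065]
contact_force: [-0.3, 0.4, -1.4]
finger_gap: 0.0228
```

```bash
python3 - <<'E'
from m import *
c,W,h=held(.047)
go(.5649,-.1605,.017,3.8)
E
```

```text
held end 0.0521 middle off 0.0051 top z-tcp 0.018363151997659147 n 4156
tcp [ 0.5645 -0.16    0.0269] yaw [-178.6    2.8    3.7] t 27.725 gap 0.0225 F [-0.7  0.2 -0.4]
dp [0.8 0.8 9.8] roll -0.06462121722663028
```

Request:
carry_out(
  targets=[
    {"dp": [1,1,5],"roll": 0},
    {"dp": [0,0,4],"roll": 0},
    {"dp": [0,0,0],"roll": 0},
  ],
)

```text
clock: 28.1
ee_pos: [0.5656, -0.1608, 0.0175]
tcp_rot: [-3.117, 0.049, 0.065]
contact_force: [-0.1, -0.5, -1.2]
finger_gap: 0.0231
```

Request:
carry_out(
  targets=[
    {"dp": [0,0,0],"roll": 0},
    {"dp": [0,0,0],"roll": 0},
    {"dp": [0,0,0],"roll": 0},
    {"dp": [0,0,0],"roll": 0},
  ],
  hand=42,
)

```text
clock: 28.6
ee_pos: [0.5661, -0.1609, 0.0181]
tcp_rot: [-3.117, 0.047, 0.065]
contact_force: [-0.7, -0.4, 0.1]
finger_gap: 0.0355
```

Request:
carry_out(
  targets=[
    {"dp": [0,0,-20],"roll": 0},
    {"dp": [0,0,-50],"roll": 0},
    {"dp": [0,0,-60],"roll": 0},
    {"dp": [0,0,-40],"roll": 0},
    {"dp": [0,0,0],"roll": 0},
  ],
)

```text
clock: 29.22
ee_pos: [0.5743, -0.1646, 0.1928]
tcp_rot: [-3.117, 0.048, 0.065]
contact_force: [0.6, 0.0, -0.9]
finger_gap: 0.0361
```

```bash
python3 - <<'E'
from m import *
c=cam('wrist'); save(c,'pics/w7.png'); tubes(c,.015,.036,(.53,.66,-.22,-.09),amin=200)
W=cloud(c);h=cv2.cvtColor(c['frame'],cv2.COLOR_RGB2HSV); wood(c,W,h,(.51,.67,-.24,-.07))
s=cam('scene'); save(s,'pics/s7.png'); print(manip.observe()['clock'],manip.observe()['ee_pos'])
E
```

```text
blob [240, 119, 24, 95, 2119] mean [ 0.5661 -0.1548  0.0266] dir [ 0.071 -0.997  0.005] ext 0.098 zmax 0.0301 rect [ 566.  -158.8] [22.8 98. ] 3.6
blob [288, 118, 27, 96, 2186] mean [ 0.6142 -0.1512  0.0265] dir [ 0.071 -0.997 -0.009] ext 0.099 zmax 0.0301 rect [ 615.9 -155.3] [25.1 99.2] 3.8
wood [220, 104, 114, 8, 898] [585.6 -98. ] [106.8   6.5] 3.85 [ 0.5858 -0.0979  0.0253]
wood [223, 213, 103, 10, 758] [ 592.8 -208.9] [106.5   8. ] 3.8 [ 0.5931 -0.2084  0.0249]
29.325 [ 0.57255892 -0.1639078   0.18948034]
```

View pics/s7.png

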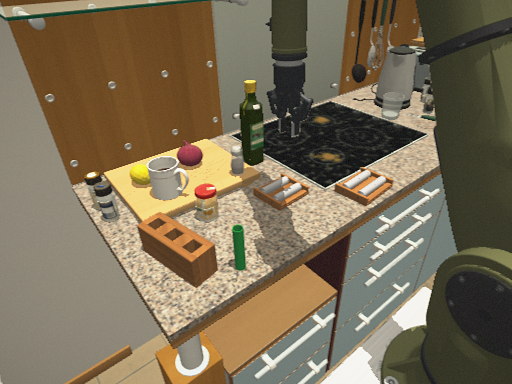

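Each tray now holds two level tubes: the short tray at (280,190) and the long tray at (364,185). The block is empty, the mug, jar, shaker and green look-alike are where they were, and the gripper is clear.

```bash
python3 -c "
from plant import manip
print(manip.sign_off())"
```

```text
the job is handed in; nothing more can be done
None
```

Both tubes are in their trays, and I handed the job in at about 29 s of the 72 s allowed; `sign_off` gives no verdict. I drew each tube out by its top and laid it on the worktop by pivoting it about its foot. I then took it again across its middle (grip about 4–5 mm off centre) and let it go about 6–8 mm above its rest height, with the fingers just clear of the ridges.

**Last checks (wrist camera):**

| Tube | Top height | Angle to its neighbour or tray | Along the groove |
|---|---|---|---|
| Long | 30.1 mm (axis about 18 mm) | about 0.3° from its neighbour | within a few mm of its neighbour |
| Short | 30.1 mm (axis about 18 mm) | about 0.2° from the tray | about 2 mm off the tray's centre |

By eye in the last scene picture, the mug, jar, shaker and green look-alike had not moved, and the gripper was clear at z ≈ 0.19 m.

**What disagreed:**
- After the long tube was placed, the top camera's depth readings for it were corrupted by stray pixels. I relied on the wrist camera there.
- The tool drifted by up to about 3.6° of tilt during the work. It turned mostly about the tubes' own axis, so they stayed level.
- The first touch of each tube's foot on the worktop read 56 N for the long tube and 29 N for the short one, both below the 120 N wrist limit.

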